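Slide the top well plate off the stack into the datum corner

TASK

Slide the top well plate sideways off the stack onto the raised stage beside it, without lifting it or disturbing the two plates below, and press it home against the two rubber buttons of the end stop with about 8 N (never 15 N) for half a second. Then press it sideways, with the same force and for as long, home against the side fence. Leave it sitting square in that corner, touching or almost touching stop and fence, and leave the bottle, beaker and vial where they are.

Things in the scene. Friction and masses are not known exactly. Their poses are not given: they have to be found in the camera images.
- dock: Fixed grey metal dock: base 10 mm thick (300 x 206 mm) under the stack and, beside it, a raised stage, top 36.8 mm above the worktop. Origin on the worktop under the stack bay's middle; x points from stack to stage (the way to slide), z up. In this frame the stage covers x = 50 to 208, y = -103 to +87 mm; the stack x = -43 to +43 mm.
- top_plate_center (a point): Centre (half-way up) of the top one of three equal white 24-well plates: slabs 85.5 mm (x, along the slide) by 127.8 mm (y) by 14.4 mm high, 140 to 260 g, that slide on under 1 N. On the stack its underside is 38.8 mm above the worktop, 2 mm above the stage, onto which it drops as it comes off. Up to 3 degrees askew. Too wide to grip: push its edges with fingertips 4 to 6 mm above its underside.
- middle_plate_center (a point): Centre of the middle plate (same size and axes), which must stay; its top is 38.8 mm above the worktop. Its edges stand out up to 3 mm from the top plate's.
- bottom_plate_center (a point): Centre of the bottom plate (same size and axes), which must stay.
- end_stop: Fixed steel stop block across the stage's far end, 96 mm wide, 16 mm high. Origin on the stage top, midway along its front face; axes as the dock's. In front of it, on two rods, a bar with two rubber buttons (12 mm across, 60 mm apart, 8.5 mm above the stage) is clamped anywhere: the button faces stand 10 to 26 mm before the block (not measured: feel for them). Rigid; over 15 N spoils its setting.
- seat_pin (a joint): Light sprung pin (6 mm across, 0.1 N) midway between the two buttons that shows whether a plate is home: 0 when it stands out 4 mm before the button faces, 0.004 m when a plate touches the buttons.
- side_fence: Fixed steel fence along the stage's edge on the dock's -y side, 90 mm long, 14 mm thick, 16 mm high. Origin on the stage top in the plane of the face that looks to +y, at mid length; axes as the dock's. A plate that is home has its centre at y = +63.9 mm here; on the stack it stands 6 to 18 mm farther out. Rigid; over 15 N spoils its setting.
- vial_a: Bystander: small capped vial (23 mm across, 48 mm high) that stands behind the stack, on the fence's side of the dock. Origin under its middle.
- small_bottle: Bystander: white bottle with a screw cap, 54 mm across, 104 mm high. Origin under its middle.
- beaker: Bystander: clear beaker, 90 mm across, 106 mm high. Origin under its middle.
Things that resemble listed ones, but are neither listed nor needed, are in the scene too. Leave any green or purple look-alike of the part that bears top_plate_center alone.

How it is judged:
By the outcome, as a careful person would: the job done as asked, in the order asked, and still so for the second after the job is handed in, with the robot touching nothing.
It also fails if it takes over 58 s, if anything falls off the work surface, if the arm or the gripper's body presses on something with over 40 N, if the wrist force passes 120 N, or if a joint passes its speed limit or range.

ROBOT

A 6-joint arm with a two-finger parallel gripper is mounted at the origin on a cart in front of the work surface, level with it; the furniture and walls round the work are solid. World frame = base frame: x ahead of the robot, y to its left, z up, the work surface at z = 0. Lengths are in m, angles in rad, forces in N, time in s.
With the tool pointing down it reaches from about 0.25 to 0.775 m from the base axis. Payload 4 kg.
Tool frame: the origin (TCP) lies at the centre of the arm's flange, where the gripper is bolted on; the fingertips stand 199 mm ahead of it and the grasp point (between the pads) lies 180 mm ahead of it (robot.tcp_to_tips is the distance from the TCP to the fingertips, in m); z points along the fingers, y is the line along which they close (so a half turn about z gives the same grasp; the last joint's range is limited). The gripper opens to 94 mm and grips with 3 to 60 N. Pads are 16 mm wide; open, the fingers measure 119 mm over their backs; the gripper's body (75 mm by 177 mm) begins 78 mm behind the grasp point.
Start: joints at [1.041, 0.087, 1.371, -0, 1.684, -0.103], TCP at [0.228, 0.501, 0.405] pointing down, gripper open.
Joint ranges: [-3.1, 3.1], [-0.76, 2.03], [0.27, 2.55], [-1.08, 4.22], [0.17, 2.65], [-2.57, 2.57]. Speed limits (rad/s): [2.79, 2.79, 3.14, 3.14, 3.14, 3.14].

INTERFACE

Orientations are given as [roll, pitch, yaw] about the fixed x, y, z axes, in that order (R = Rz(yaw) Ry(pitch) Rx(roll)).
In Python, from bench import telemetry, snapshot, ticket, robot gives the robot as it stands.
- The arm moves only by the tool apply_moves, never from a script. Its argument "moves" is a list that holds one entry, the list of rows, each a list of 5 numbers: the shift along the tool's x, y, z in units of 50 mm (1.0 is 50 mm), then the turn about the tool's z in units of 10 degrees (1.0 is 10 degrees), then the closure, from 0 (fully open) to 1 (shut). A call has 1 to 10 rows; each row is the pose to reach, as a shift and turn from the pose commanded when the call began, along the tool's axes at that moment; what a row does not reach only later rows make up. A row lasts 1/8 s, in which the tool goes at most 62.5 mm and 10.7 degrees, less where a joint would pass 70% of its speed; a pose out of reach is approached as far as the arm can. A call with a gripper value outside its range is refused whole. The fingers move at their own pace and stop on an object; the grip force is fixed at half the most. Time passes only in rows, so rows that repeat a pose let the fingers close. It gives the time, the measured TCP pose, the force, the opening and the grip force at its end, in the units of the state.
- telemetry.get_obs(): the state, without advancing time (a new reading comes with each control period).
- snapshot(name): name is "scene" or "top" or "wrist"; returns a dict with "image" (420x560x3 uint8, red, green, blue), "fovy" (degrees; the focal length in pixels is half the picture's height over the tangent of half this angle, whatever the lens; pixels are square), "cx", "cy" (the principal point, pixels), "D" ([k1, k2, p1, p2, k3] as OpenCV has them; the pictures are not rectified), "R" (3x3) and "t" (3): a world point X has camera coordinates R X + t. Camera axes: x right, y down, z forward; pixel columns grow to the right and rows downward; lengths in m; the calibration is good to about 2 mm. A picture is of the moment at which its call begins. There is no depth.
- ticket.close_job(): hands the job in; it is judged then, once.
The state is a dict: "time": time; "joint_positions": joint angles; "qvel": joint speeds; "joint_torque": joint torques, N m; "tool_pos": TCP position; "ee_rot": TCP orientation; "wrist_force": force on the tool from outside, world axes, zero at the start; "wrist_torque": the same for the moment, N m; "width": finger opening in m; "finger_force": force on a finger pad.
Only numpy, scipy, OpenCV 4.12 (cv2) and the standard library are available. Lean on these libraries where they do the work, as an engineer would, in place of code of your own. Each camera call takes 0.05 s, during which the arm holds its last target. There are 200 camera calls.

## Working session

There is one attempt and no reset: what is moved stays moved. The work goes in short steps, Python scripts to look and compute and a tool call to move; the robot and the scene stay as the last step left them, time stands still between calls to the robot, and variables do not carry over. Pictures are saved under pics/ and viewed, at most 10 in all, crops included, and the job is handed in when it is done.

Besides the shell and the picture viewer there is one more tool, called after "Call:" in YAML: its name, and indented under it one key for each argument. apply_moves: Moves the arm, as the interface text tells. Its arguments: {"type":"object","properties":{"moves":{"type":"array","items":{"type":"array","items":{"type":"array","items":{"type":"number"}}}}},"required":["moves"]}

```bash
mkdir -p pics; ls
python3 - <<'E'
from bench import telemetry,snapshot,robot
import cv2,numpy as np
o=telemetry.get_obs();print(o);print([a for a in dir(robot) if a[0]!='_'])
for n in("scene","top"):
    s=snapshot(n);cv2.imwrite(f"pics/{n}0.png",s["image"][:,:,::-1]);np.savez(f"{n}0.npz",**s);print(n,s["fovy"],s["cx"],s["cy"],s["D"],s["R"],s["t"])
E
```

```text
pics
{'time': 0.0, 'joint_positions': array([ 1.04093982e+00,  8.79370816e-02,  1.37224763e+00,  1.83583510e-05,
        1.68355602e+00, -1.03106275e-01]), 'qvel': array([-0.00172957, -0.00032468,  0.00266439, -0.00040679, -0.00076513,
        0.00095688]), 'joint_torque': array([ 4.85891560e-04, -3.40182531e+01, -3.02428114e+01,  7.19439215e-02,
        3.28710792e-02, -1.48907866e-04]), 'tool_pos': array([0.22760202, 0.50057604, 0.40351685]), 'ee_rot': array([-3.13945786e+00, -2.39236914e-04,  2.71484421e+00]), 'wrist_force': array([0.43442613, 0.58223763, 0.02805508]), 'wrist_torque': array([ 0.0264813 , -0.03102315,  0.04556054]), 'finger_force': 0.0, 'width': 0.09422094527185407}
['IKError', 'tcp_to_tips']
scene 42.884042169939065 281.6145342666927 214.419789675377 [0.06447049 0.         0.         0.         0.        ] [[ 0.55182138 -0.83394651  0.00513661]
 [-0.44634887 -0.30054014 -0.84288096]
 [ 0.70446139  0.46282702 -0.53807555]] [-0.22688997  0.36268892  1.36074059]
top 54.84394232399501 272.45058741362686 210.8768918582478 [-0.07416812  0.          0.          0.          0.        ] [[ 0.00163818 -0.99999682  0.00191638]
 [-0.99042951 -0.00188698 -0.13800658]
 [ 0.13800976 -0.00167196 -0.99042946]] [0.1103636  0.59671428 1.41419326]
```

View pics/scene0.png

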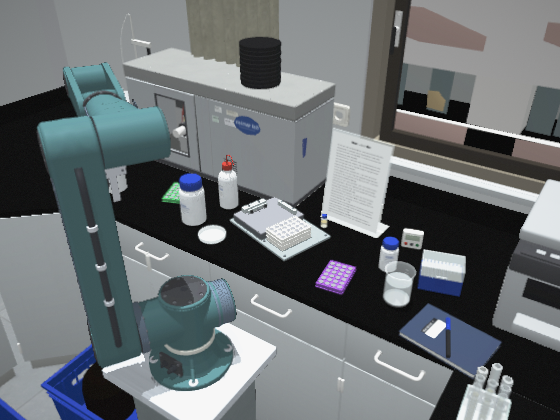

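View pics/top0.png

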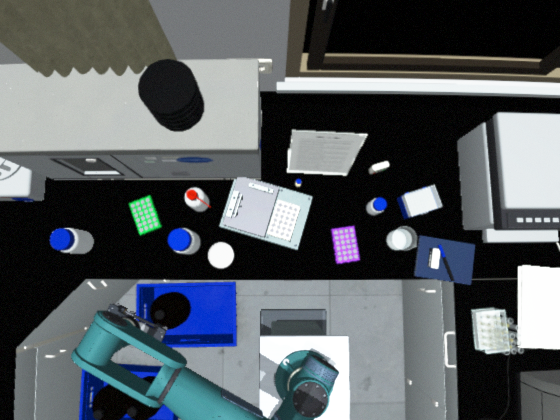

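The scene has a dock with the stack at top(288,218) and stage to its left; the vial is at top(298,183). Look-alikes: the green plate (145,215) and the purple plate (345,245), which are left alone. The white plate on the dock fits the description. I'll confirm it in an enlarged crop.

```bash
cat > h.py <<'E'
import numpy as np,cv2
def K(s):
    f=210/np.tan(np.radians(float(s["fovy"]))/2);return np.array([[f,0,float(s["cx"])],[0,f,float(s["cy"])],[0,0,1.]])
def ray(s,p):
    u=cv2.undistortPoints(np.array([[p]],float),K(s),s["D"])[0,0]
    R=s["R"];return -R.T@s["t"],R.T@np.array([u[0],u[1],1.])
def atz(s,p,z):
    c,d=ray(s,p);return c+d*(z-c[2])/d[2]
def proj(s,X):
    return cv2.projectPoints(np.atleast_2d(np.array(X,float)),cv2.Rodrigues(s["R"])[0],s["t"],K(s),s["D"])[0][:,0]
def tri(vs):
    A=np.zeros((3,3));b=np.zeros(3)
    for s,p in vs:
        c,d=ray(s,p);d=d/np.linalg.norm(d);M=np.eye(3)-np.outer(d,d);A+=M;b+=M@c
    return np.linalg.solve(A,b)
E
python3 - <<'E'
from h import *
t=np.load("top0.npz");s=np.load("scene0.npz")
a=cv2.resize(t["image"][170:260,210:320],None,fx=6,fy=6,interpolation=cv2.INTER_CUBIC)
cv2.imwrite("pics/topc.png",a[:,:,::-1])
for p in [(233,177),(312,194),(300,249),(219,226)]: print(p,atz(t,p,.01))
print(atz(t,(288,218),.053),atz(t,(298,183),.04))
E
```

```text
(233, 177) [0.72787541 0.25837944 0.01      ]
(312, 194) [ 0.66418803 -0.03483163  0.01      ]
(300, 249) [0.46132581 0.01112286 0.01      ]
(219, 226) [0.54463096 0.3068557  0.01      ]
[0.56939466 0.05606274 0.053     ] [0.69923356 0.0186676  0.04      ]
```

View pics/topc.png

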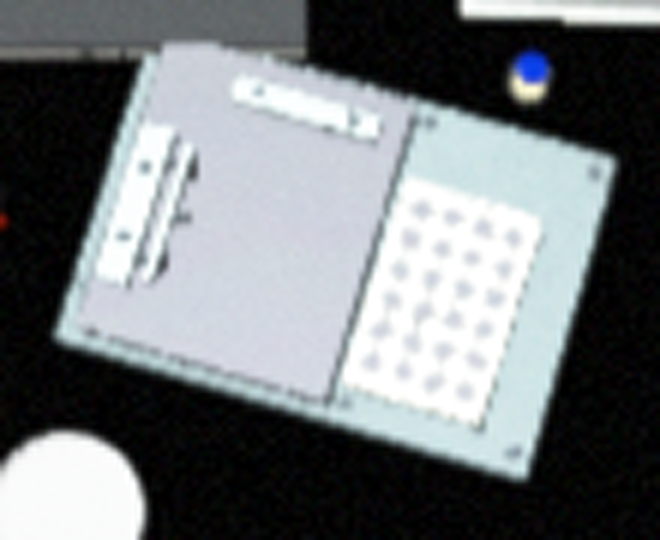

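The crop confirms it: white 24-well plate stack on the bay (crop 440,300), stage left, end stop with buttons at (150,200) and fence at (305,105). Next I take the wrist camera over the dock.

Call:
apply_moves:
  moves:
    - [[-1, -0.4, -0.5, 0.8, 0], [-2, -0.9, -1, 1.6, 0], [-3, -1.3, -1, 2.4, 0], [-4, -1.8, -1, 3.2, 0], [-5, -2.2, -1, 4, 0], [-6, -2.7, -1, 4.8, 0], [-7, -3.1, -1, 5.6, 0], [-8, -3.6, -1, 6.4, 0], [-9, -4, -1, 7.2, 0], [-9.7, -4.4, -1, 7.8, 0]]

```text
time: 1.35
tool_pos: [0.5795, 0.0977, 0.4535]
ee_rot: [-3.14, 0.0, 1.349]
wrist_force: [-0.1, 0.5, -0.0]
width: 0.0941
finger_force: 0.0
```

Run:
```python
from bench import telemetry,snapshot
from h import *
s=snapshot("wrist");np.savez("w1.npz",**s);o=telemetry.get_obs();print(o["tool_pos"],o["ee_rot"],o["joint_positions"],o["wrist_force"],o["time"])
print("cam",-s["R"].T@s["t"],s["fovy"],s["D"],s["R"])
cv2.imwrite("pics/w1.png",cv2.resize(s["image"],(800,600),interpolation=cv2.INTER_CUBIC)[:,:,::-1])
```

```text
[0.5813572  0.09429318 0.45267622] [3.14134244 0.00391971 1.34157389] [ 0.0655312   0.1715708   1.18255253 -0.00391567  1.78836698  0.29390964] [ 1.28138724 -0.90058354 -0.48163138] 1.4
cam [0.59477643 0.16417283 0.43318035] 63.20849119250896 [0.01932957 0.         0.         0.         0.        ] [[ 0.97561197 -0.21948813 -0.00249963]
 [-0.21282018 -0.94863908  0.23407579]
 [-0.0537481  -0.22783517 -0.97221514]]
```

View pics/w1.png

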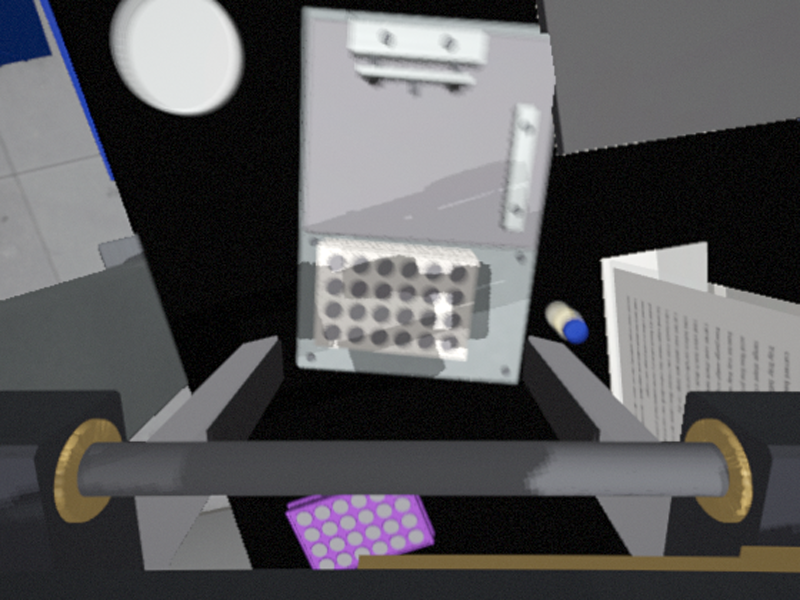

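The picture shows the stack at (395,300), end stop at (415,45), fence at (520,165), vial at (567,322). I'll now take two still views from two places.

Run:
```python
from bench import telemetry,snapshot
from h import *
s=snapshot("wrist");s=snapshot("wrist");np.savez("w2.npz",**s);o=telemetry.get_obs();print(o["tool_pos"],o["ee_rot"],o["qvel"].round(4),o["wrist_force"])
```

```text
[0.5790701  0.09799161 0.45318115] [-3.13898870e+00  5.72087345e-04  1.35078045e+00] [ 0.0463 -0.03    0.0148  0.0184  0.01   -0.0069] [-0.23188972  0.85145837 -0.7714144 ]
```

Call:
apply_moves:
  moves:
    - [[-0.8, 0, 0.5, 0, 0], [-1.6, 0, 1, 0, 0], [-1.6, 0, 1, 0, 0], [-1.6, 0, 1, 0, 0]]

```text
time: 2.0
tool_pos: [0.5606, 0.0226, 0.4054]
ee_rot: [3.141, -0.001, 1.355]
wrist_force: [-0.5, 0.4, 0.4]
width: 0.0939
finger_force: 0.0
```

Run:
```python
from bench import telemetry,snapshot
from h import *
s=snapshot("wrist");s=snapshot("wrist");np.savez("w3.npz",**s);o=telemetry.get_obs();print(o["tool_pos"],o["ee_rot"],o["qvel"].round(4),o["wrist_force"])
w=np.load("w2.npz")
a=cv2.resize(w["image"][0:275,200:400],None,fx=2,fy=2,interpolation=cv2.INTER_CUBIC)
b=cv2.resize(s["image"][0:275,190:390],None,fx=2,fy=2,interpolation=cv2.INTER_CUBIC)
cv2.imwrite("pics/w23.png",np.hstack([a,b])[:,:,::-1])
```

```text
[0.56094341 0.02289531 0.40606397] [ 3.13929820e+00 -1.03421148e-03  1.35565042e+00] [ 0.0015  0.0033 -0.0061 -0.0025 -0.0018 -0.0017] [0.06308755 0.64108211 0.57434662]
```

View pics/w23.png

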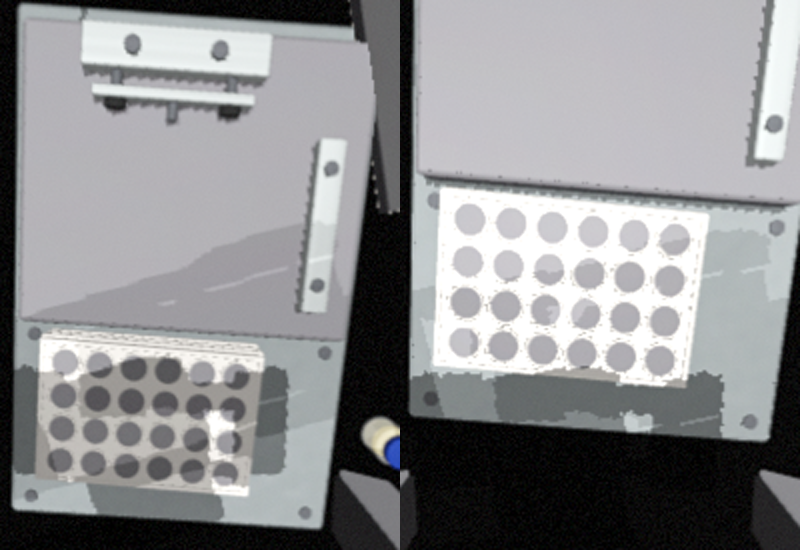

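Run:
```python
from h import *
a=np.load("w2.npz");b=np.load("w3.npz")
P=lambda x,y:(x/2+200,y/2);Q=lambda x,y:((x-400)/2+190,y/2)
for n,p,q in [("plBL",P(37,477),Q(433,364)),("plBR",P(248,494),Q(687,386)),("stageL",P(20,318),Q(418,172)),("fenceNearL",P(304,309),Q(754,160)),("screwBL",P(30,496),Q(431,398)),("screwBR",P(305,513),Q(749,422))]:
    print(n,tri([(a,p),(b,q)]).round(4))
print("plate top z.0532 w3");C=[atz(b,Q(*p),.0532) for p in [(441,188),(708,213),(687,386),(433,364)]]
for c in C:print(c.round(4))
m=np.mean(C,0);d=(C[1]-C[0]+C[2]-C[3]);e=(C[0]-C[3]+C[1]-C[2])/2
print("centre",m,"yaw from long",np.degrees(np.arctan2(d[0],-d[1])),"from short",np.degrees(np.arctan2(e[1],e[0])),"size",np.linalg.norm(d)/2,np.linalg.norm(e))
S=[atz(a,P(20,318),.0368),atz(a,P(342,339),.0368),atz(b,Q(418,172),.0368),atz(b,Q(800,203),.0368)]
print("stage near",*S)
print("stage far left",atz(a,P(26,18),.0368))
F=[atz(a,P(319,139),.0528),atz(a,P(304,309),.0528),atz(b,Q(754,160),.0528)];print("fence",*F)
E1=[atz(a,P(80,68),.0528),atz(a,P(270,79),.0528)];print("block front",*E1)
B=[atz(a,P(115,109),.0453),atz(a,P(229,117),.0453),atz(a,P(172,122),.0453)];print("buttons,pin",*B)
```

```text
plBL [0.492  0.053  0.0479]
plBR [0.6128 0.0155 0.0495]
stageL [0.5047 0.1446 0.0309]
fenceNearL [0.6652 0.1143 0.0386]
screwBL [0.4754 0.0307 0.0107]
screwBR [ 0.6487 -0.0222  0.0064]
plate top z.0532 w3
[0.518  0.1321 0.0532]
[0.6367 0.0949 0.0532]
[0.6126 0.0162 0.0532]
[0.4927 0.0536 0.0532]
centre [0.56500779 0.07421127 0.0532    ] yaw from long 72.66515098911184 from short 72.54979105514494 size 0.1250413209221312 0.08239705724951633
stage near [0.50561578 0.14487624 0.0368    ] [0.68429264 0.09208486 0.0368    ] [0.50622762 0.14357962 0.0368    ] [0.68425604 0.09017628 0.0368    ]
stage far left [0.55065571 0.29311287 0.0368    ]
fence [0.68551617 0.20017359 0.0528    ] [0.66301377 0.11588542 0.0528    ] [0.66131346 0.11334334 0.0528    ]
block front [0.57303598 0.26009525 0.0528    ] [0.66596365 0.23376847 0.0528    ]
buttons,pin [0.5855907  0.23910409 0.0453    ] [0.64307548 0.22208267 0.0453    ] [0.61335532 0.22635819 0.0453    ]
```

Call:
apply_moves:
  moves:
    - [[-0.45, -0.24, 0.5, 0.4, 0.68], [-0.45, -0.24, 1, 0.41, 0.68], [-0.45, -0.24, 1.5, 0.41, 0.68], [-0.45, -0.24, 2, 0.41, 0.68], [-0.45, -0.24, 2.5, 0.41, 0.68], [-0.45, -0.24, 3, 0.41, 0.68], [-0.45, -0.24, 3, 0.41, 0.68], [-0.45, -0.24, 3, 0.41, 0.68]]

```text
time: 3.1
tool_pos: [0.545, 0.0027, 0.2563]
ee_rot: [3.139, -0.001, 1.283]
wrist_force: [-0.1, -0.1, 0.4]
width: 0.0301
finger_force: 0.0
```

```bash
cat > m.py <<'E'
from bench import telemetry,snapshot
from h import *
from scipy.spatial.transform import Rotation as Rn
def meas(n=6,save=None):
    L=[]
    for i in range(n):
        s=snapshot("wrist");L.append(telemetry.get_obs())
    if save:np.savez(save,**s)
    p=np.mean([o["tool_pos"] for o in L],0);R=Rn.from_euler("xyz",[o["ee_rot"] for o in L]).mean()
    e=R.as_euler("xyz",degrees=True);f=np.mean([o["wrist_force"] for o in L],0)
    a=np.radians(73.6);ux=np.array([np.cos(a),np.sin(a)]);uy=np.array([-ux[1],ux[0]])
    d=p[:2]-[.573,.0728]
    print("dock xy mm",1e3*d@ux.round(9),1e3*d@uy,"tips z",1e3*(p[2]-.199),"rpy",e.round(2),"F dock",f[:2]@ux,f[:2]@uy,f[2],"std",np.std([o["tool_pos"] for o in L],0).round(4),np.std([o["wrist_force"] for o in L],0).round(2),"w",L[-1]["width"],"t",L[-1]["time"])
    return s
E
python3 -c "
from m import *
meas(6,'w4.npz')"
```

```text
dock xy mm -75.58478273773198 7.1348128813376634 tips z 57.24441397913627 rpy [ 1.7984e+02 -4.0000e-02  7.3470e+01] F dock 0.08109987166870279 -0.11284032132374221 -0.36726739546463527 std [0.0002 0.0002 0.0004] [0.49 0.58 0.52] w 0.029904784882038165 t 3.4
```

Call:
apply_moves:
  moves:
    - [[0, 0, 0.14, 0, 0.68], [0, 0, 0.275, 0, 0.68], [0.1, 0, 0.275, 0, 0.68], [0.2, 0, 0.275, 0, 0.68], [0.3, 0, 0.275, 0, 0.68], [0.36, 0, 0.275, 0, 0.68], [0.36, 0, 0.275, 0, 0.68]]

```text
time: 4.28
tool_pos: [0.5495, 0.0197, 0.2411]
ee_rot: [3.141, -0.0, 1.282]
wrist_force: [-0.3, -0.4, 0.2]
width: 0.0299
finger_force: 0.0
```

```bash
python3 -c "
from m import *
s=meas(6,'w5.npz')
t=snapshot('top')
cv2.imwrite('pics/w5.png',np.hstack([cv2.resize(s['image'],(520,390)),cv2.resize(t['image'][180:245,235:315],(280,390))[:,:280]])[:,:,::-1])"
```

```text
dock xy mm -57.9333771219458 7.536437951910868 tips z 41.98311970079602 rpy [179.99  -0.    73.44] F dock -0.14402695607149593 0.4862572388350138 -0.18912567570368322 std [0.     0.0001 0.    ] [0.55 0.2  0.48] w 0.03012285784608858 t 4.575
```

View pics/w5.png

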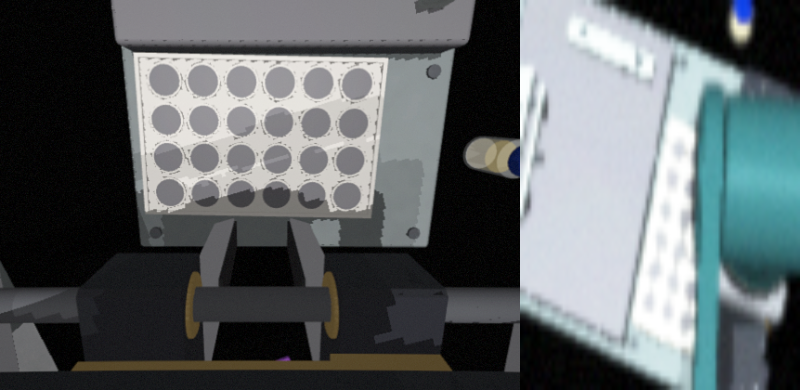

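Call:
apply_moves:
  moves:
    - [[0, 0, -0.03, 0, 0.68], [0.1, 0, -0.03, 0, 0.68], [0.2, 0, -0.03, 0, 0.68], [0.3, 0, -0.03, 0, 0.68], [0.4, 0, -0.03, 0, 0.68], [0.5, 0, -0.03, 0, 0.68], [0.6, 0, -0.03, 0, 0.68], [0.7, 0, -0.03, 0, 0.68], [0.8, 0, -0.03, 0, 0.68], [0.9, 0, -0.03, 0, 0.68]]

```text
time: 5.88
tool_pos: [0.5623, 0.0628, 0.2424]
ee_rot: [-3.142, -0.0, 1.282]
wrist_force: [0.1, -0.3, 0.9]
width: 0.0303
finger_force: 0.2
```

```bash
python3 -c "
from m import *
s=meas(4,'w6.npz')
cv2.imwrite('pics/w6.png',s['image'][:,:,::-1])"
```

```text
dock xy mm -12.410303347718758 7.459782170486335 tips z 43.41780869998757 rpy [ 1.800e+02 -3.000e-02  7.347e+01] F dock -0.3608265042992577 -0.09504646217700422 0.00017083845867174596 std [0.0001 0.0002 0.    ] [0.31 0.53 0.39] w 0.030081644282113264 t 6.075
```

View pics/w6.png

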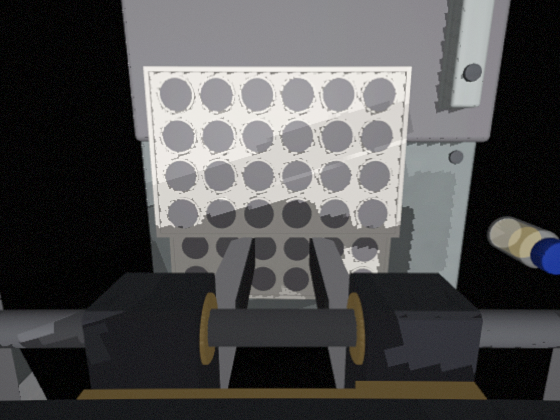

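The top plate (277,150) has moved and squared up; the middle plate (280,265) stays. Continuing.

Call:
apply_moves:
  moves:
    - [[0.1, 0, 0, 0, 0.68], [0.2, 0, 0, 0, 0.68], [0.3, 0, 0, 0, 0.68], [0.4, 0, 0, 0, 0.68], [0.5, 0, 0, 0, 0.68], [0.6, 0, 0, 0, 0.68], [0.7, 0, 0, 0, 0.68], [0.8, 0, 0, 0, 0.68], [0.9, 0, 0, 0, 0.68], [1, 0, 0, 0, 0.68]]

```text
time: 7.32
tool_pos: [0.5766, 0.1107, 0.2424]
ee_rot: [-3.142, -0.0, 1.282]
wrist_force: [-0.4, 0.2, 0.0]
width: 0.0297
finger_force: 0.2
```

Call:
apply_moves:
  moves:
    - [[0.06, 0, 0, 0, 0.68], [0.12, 0, 0, 0, 0.68], [0.18, 0, 0, 0, 0.68], [0.24, 0, 0, 0, 0.68], [0.24, 0, 0.03, 0, 0.68], [0.24, 0, 0.03, 0, 0.68]]

```text
time: 8.07
tool_pos: [0.5798, 0.122, 0.2407]
ee_rot: [-3.141, -0.0, 1.282]
wrist_force: [0.3, -0.4, 0.3]
width: 0.0302
finger_force: 0.0
```

```bash
python3 -c "
from m import *
s=meas(4,'w7.npz')"
```

```text
dock xy mm 49.0683611993103 7.267955047002281 tips z 41.893088735823035 rpy [-1.800e+02 -1.000e-02  7.344e+01] F dock 0.32134558069648633 -0.18486864302548087 0.377032174917976 std [0. 0. 0.] [0.42 0.35 0.68] w 0.0297128728953082 t 8.275
```

Call:
apply_moves:
  moves:
    - [[0.06, 0, 0, 0, 0.68], [0.12, 0, 0, 0, 0.68], [0.18, 0, 0, 0, 0.68], [0.24, 0, 0, 0, 0.68], [0.29, 0, 0, 0, 0.68], [0.31, 0, 0, 0, 0.68], [0.32, 0, 0, 0, 0.68], [0.32, 0, 0, 0, 0.68]]

```text
time: 9.28
tool_pos: [0.5845, 0.1373, 0.2409]
ee_rot: [-3.142, -0.0, 1.282]
wrist_force: [-0.2, 0.5, 0.3]
width: 0.0304
finger_force: 0.0
```

```bash
python3 -c "
from m import *
s=meas(4,'w8.npz')
cv2.imwrite('pics/w8.png',s['image'][:,:,::-1])"
```

```text
dock xy mm 65.11176066375069 7.2145819144788765 tips z 41.93678421349922 rpy [ 1.800e+02 -2.000e-02  7.344e+01] F dock 0.026117017647852996 0.09326175756610977 0.025057133353969085 std [0. 0. 0.] [0.32 0.32 0.61] w 0.030498069602918596 t 9.475
```

View pics/w8.png

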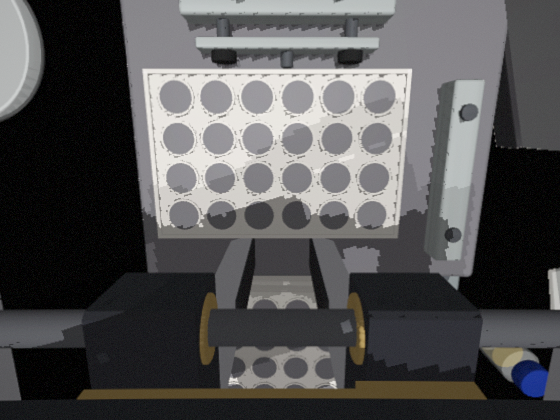

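The plate's far edge is at row 70, just touching the pin (287,62), with the buttons at (224,58) and (350,58) about 4-5 mm ahead. I'll feel forward.

Call:
apply_moves:
  moves:
    - [[0.01, 0, 0, 0, 0.68], [0.02, 0, 0, 0, 0.68], [0.03, 0, 0, 0, 0.68], [0.04, 0, 0, 0, 0.68], [0.05, 0, 0, 0, 0.68], [0.06, 0, 0, 0, 0.68], [0.06, 0, 0, 0, 0.68]]

```text
time: 10.35
tool_pos: [0.5852, 0.1397, 0.2409]
ee_rot: [-3.141, 0.001, 1.282]
wrist_force: [-1.4, -3.6, 1.9]
width: 0.0301
finger_force: 1.8
```

```bash
python3 -c "
from m import *
s=meas(4,'w9.npz')"
```

```text
dock xy mm 67.66701239398293 7.1993778845267045 tips z 41.92504866527902 rpy [-1.7998e+02  7.0000e-02  7.3430e+01] F dock -4.202924139736145 0.5247134229562025 1.1263696810584791 std [0. 0. 0.] [0.6  0.21 0.41] w 0.03000043971602102 t 10.55
```

Call:
apply_moves:
  moves:
    - [[0.004, 0, 0, 0, 0.68], [0.004, 0, 0, 0, 0.68]]

```text
time: 10.8
tool_pos: [0.5852, 0.1398, 0.2409]
ee_rot: [-3.141, 0.002, 1.282]
wrist_force: [-2.6, -5.3, 2.2]
width: 0.0302
finger_force: 2.7
```

```bash
python3 -c "
from m import *
s=meas(4,'w9.npz')"
```

```text
dock xy mm 67.77000102527035 7.213586313457728 tips z 41.9292669054348 rpy [-1.7998e+02  9.0000e-02  7.3430e+01] F dock -5.505572913877619 0.48381067039380476 2.173624231455549 std [0. 0. 0.] [0.7  0.52 0.65] w 0.029950089534738635 t 11.0
```

Call:
apply_moves:
  moves:
    - [[0.004, 0, 0, 0, 0.68], [0.007, 0, 0, 0, 0.68], [0.007, 0, 0, 0, 0.68], [0.007, 0, 0, 0, 0.68], [0.007, 0, 0, 0, 0.68], [0.007, 0, 0, 0, 0.68], [0.007, 0, 0, 0, 0.68]]

```text
time: 11.88
tool_pos: [0.5853, 0.14, 0.241]
ee_rot: [-3.141, 0.002, 1.282]
wrist_force: [-3.0, -4.2, 2.5]
width: 0.0302
finger_force: 3.1
```

```bash
python3 -c "
from m import *
s=meas(8,'w10.npz')
t=snapshot('scene');np.savez('sc10.npz',**t)"
```

```text
dock xy mm 67.90319407179062 7.1876416575454485 tips z 41.93615238686077 rpy [-1.7997e+02  1.3000e-01  7.3430e+01] F dock -6.001285285804343 0.9269189335704127 2.3654245286901743 std [0. 0. 0.] [0.44 0.45 0.57] w 0.030162725809575096 t 12.275
```

Call:
apply_moves:
  moves:
    - [[0.005, 0, 0, 0, 0.68], [0.008, 0, 0, 0, 0.68], [0.008, 0, 0, 0, 0.68], [0.008, 0, 0, 0, 0.68]]

```text
time: 12.82
tool_pos: [0.5853, 0.1401, 0.2409]
ee_rot: [-3.141, 0.003, 1.282]
wrist_force: [-3.5, -6.0, 2.6]
width: 0.0303
finger_force: 3.5
```

```bash
python3 -c "
from m import *
s=meas(8,'w11.npz')"
```

```text
dock xy mm 68.05296023072576 7.161739571117595 tips z 41.93823677635989 rpy [-1.7997e+02  1.7000e-01  7.3420e+01] F dock -7.153565618178348 0.9288992034168271 2.7438992398866624 std [0. 0. 0.] [0.22 0.45 0.37] w 0.030081796658790155 t 13.225
```

Call:
apply_moves:
  moves:
    - [[0.006, 0, 0, 0, 0.68], [0.006, 0, 0, 0, 0.68], [0.006, 0, 0, 0, 0.68], [0.006, 0, 0, 0, 0.68], [0.006, 0, 0, 0, 0.68], [0.006, 0, 0, 0, 0.68]]

```text
time: 13.98
tool_pos: [0.5854, 0.1402, 0.2409]
ee_rot: [-3.141, 0.004, 1.281]
wrist_force: [-2.2, -7.1, 2.3]
width: 0.0298
finger_force: 3.8
```

```bash
python3 -c "
from m import *
s=meas(8,'w12.npz')
a=np.load('w8.npz')['image']
c=lambda i:cv2.resize(i[0:260,120:520],(780,507))[:300]
cv2.imwrite('pics/w12.png',np.vstack([c(a)[:290],c(s['image'])[:290]])[:,:,::-1])"
```

```text
dock xy mm 68.18377592238133 7.152429802240467 tips z 41.94125706143423 rpy [-179.96    0.2    73.42] F dock -7.584740425348322 1.2576241256221397 2.8174452166770236 std [0. 0. 0.] [0.59 0.46 0.54] w 0.030036816070710525 t 14.375
```

View pics/w12.png

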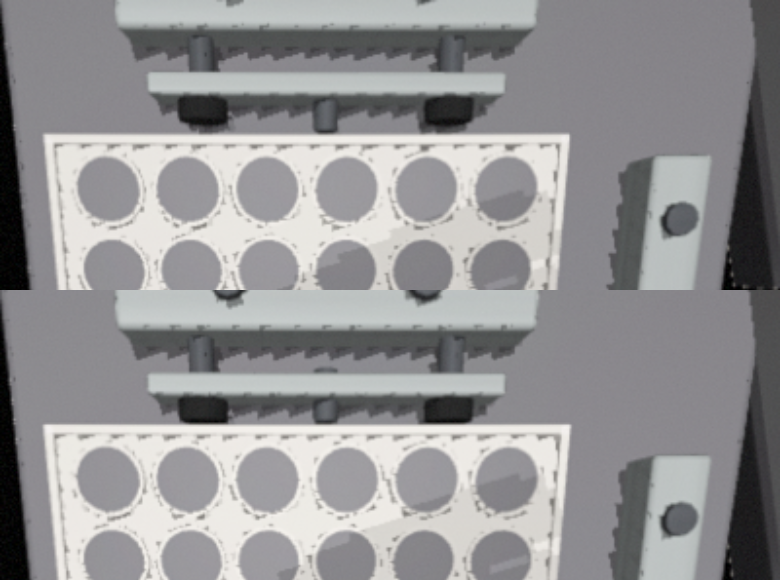

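Bottom half: the pin (325,410) is pushed in level with the button faces and both buttons touch the plate. I'll hold at 8 N, then retreat.

Call:
apply_moves:
  moves:
    - [[0.004, 0, 0, 0, 0.68], [0.004, 0, 0, 0, 0.68], [0.004, 0, 0, 0, 0.68], [0.004, 0, 0, 0, 0.68], [0.004, 0, 0, 0, 0.68], [0.004, 0, 0, 0, 0.68]]

```text
time: 15.12
tool_pos: [0.5854, 0.1403, 0.241]
ee_rot: [-3.141, 0.004, 1.281]
wrist_force: [-3.5, -7.4, 3.9]
width: 0.0303
finger_force: 4.0
```

Call:
apply_moves:
  moves:
    - [[-0.01, 0, 0, 0, 0.68], [-0.03, 0, 0, 0, 0.68], [-0.06, 0, 0, 0, 0.68], [-0.15, 0, 0, 0, 0.68], [-0.25, 0, 0, 0, 0.68], [-0.3, 0, -0.5, 0, 0.9], [-0.3, 0, -1.2, 0, 1], [-0.3, 0, -1.2, 0, 1]]

```text
time: 16.12
tool_pos: [0.5824, 0.1273, 0.3048]
ee_rot: [3.134, -0.004, 1.282]
wrist_force: [0.4, 0.1, -0.4]
width: 0.0036
finger_force: 0.0
```

```bash
python3 -c "
from m import *
s=meas(4,'w13.npz')
cv2.imwrite('pics/w13.png',s['image'][:,:,::-1])"
```

```text
dock xy mm 54.51457113086095 7.354470965346648 tips z 101.51971414058863 rpy [-1.7999e+02 -2.0000e-02  7.3450e+01] F dock -0.2858168906616272 -0.17202802772961903 -0.3430361108335207 std [0.0003 0.     0.0013] [0.32 0.56 0.07] w 0.00013769935068879996 t 16.325
```

View pics/w13.png

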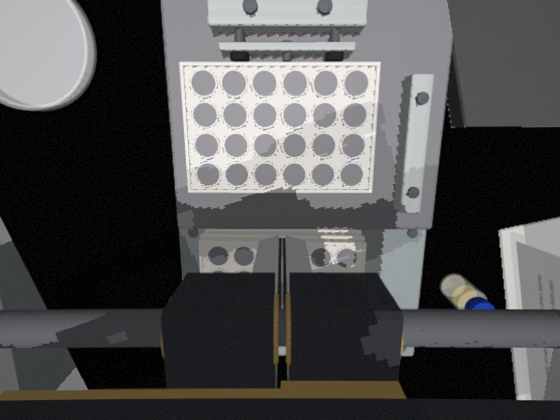

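```bash
python3 -c "
from h import *
b=np.load('w13.npz')
a=np.radians(73.6);ux=np.array([np.cos(a),np.sin(a)]);uy=np.array([-ux[1],ux[0]])
D=lambda X:(1e3*np.array([(X[:2]-[.573,.0728])@ux,(X[:2]-[.573,.0728])@uy])).round(1)
C=[D(atz(b,p,.0512)) for p in [(181,64),(380,64),(374,192),(188,191)]];print(C,np.mean(C,0))
print('fence',D(atz(b,(415,75),.0528)),D(atz(b,(402,210),.0528)))
print('buttons',D(atz(b,(240,59),.0453)),D(atz(b,(335,59),.0453)))
t=np.load('top0.npz');print('bottle cap',atz(t,(179,239),.12),D(atz(t,(179,239),.12)),'wash',atz(t,(191,196),.17),D(atz(t,(191,196),.17)))
"
```

```text
[array([160.2,  70.3]), array([160. , -53.4]), array([ 79.2, -54.8]), array([80. , 71.4])] [119.85    8.375]
fence [153.2 -75. ] [ 67.  -74.2]
buttons [164.2  34.2] [164.  -26.2]
bottle cap [0.48897071 0.42725934 0.12      ] [316.3 180.7] wash [0.62764666 0.38056593 0.17      ] [310.7  34.5]
```

Call:
apply_moves:
  moves:
    - [[0.4, -0.6, 0, 0, 1], [0.8, -1.2, 0, 0, 1], [1.1, -1.6, 0, 0, 1], [1.3, -2, 0, 0, 1], [1.3, -2, 0.4, 0, 1], [1.3, -2, 0.8, 0, 1], [1.3, -2, 1.1, 0, 1], [1.3, -2, 1.19, 0, 1], [1.3, -2, 1.19, 0, 1], [1.3, -2, 1.19, 0, 1]]

```text
time: 17.58
tool_pos: [0.5045, 0.218, 0.2423]
ee_rot: [3.14, -0.001, 1.282]
wrist_force: [-0.3, 0.5, -0.2]
width: 0.0001
finger_force: 0.0
```

```bash
python3 -c "
from m import *
s=meas(4,'w14.npz')"
```

```text
dock xy mm 119.94821207008323 106.80667392064737 tips z 43.263244136451384 rpy [ 1.7993e+02 -5.0000e-02  7.3440e+01] F dock -0.053248247874429756 0.10596811445282488 -0.057957344893252064 std [0.0001 0.     0.0001] [0.5  0.11 0.37] w 0.0004881205647261491 t 17.775
```

Call:
apply_moves:
  moves:
    - [[0, 0.1, 0.025, 0, 1], [0, 0.2, 0.025, 0, 1], [0, 0.3, 0.025, 0, 1], [0, 0.38, 0.025, 0, 1], [0, 0.44, 0.025, 0, 1], [0, 0.5, 0.025, 0, 1], [0, 0.56, 0.025, 0, 1], [0, 0.62, 0.025, 0, 1], [0, 0.66, 0.025, 0, 1], [0, 0.66, 0.025, 0, 1]]

```text
time: 19.02
tool_pos: [0.5359, 0.2085, 0.2402]
ee_rot: [3.141, -0.0, 1.282]
wrist_force: [-0.8, 0.2, -0.8]
width: 0.0007
finger_force: 0.0
```

```bash
python3 -c "
from m import *
s=meas(4,'w15.npz')
cv2.imwrite('pics/w15.png',s['image'][:,:,::-1])"
```

```text
dock xy mm 119.76212015712892 74.02613805616346 tips z 41.26866483908803 rpy [ 1.7998e+02 -1.0000e-02  7.3450e+01] F dock -0.4632797707020323 0.20359334501934018 0.24541343433364288 std [0. 0. 0.] [0.26 0.29 0.33] w 0.0003364170235194598 t 19.225
```

View pics/w15.png

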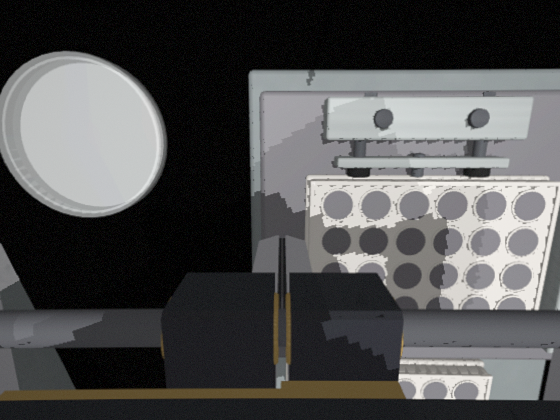

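The plate (430,240) is still against the buttons at (358,172) and (478,172), and square. That makes 11 pictures viewed, one over the limit of 10, so I'll use only numbers from here. Next I feel for the fence.

Call:
apply_moves:
  moves:
    - [[0, 0.015, 0, 0, 1], [0, 0.03, 0, 0, 1], [0, 0.045, 0, 0, 1], [0, 0.06, 0, 0, 1], [0, 0.07, 0, 0, 1], [0, 0.08, 0, 0, 1], [0, 0.09, 0, 0, 1], [0, 0.1, 0, 0, 1], [0, 0.1, 0, 0, 1]]

```text
time: 20.35
tool_pos: [0.5406, 0.2071, 0.2402]
ee_rot: [3.141, -0.0, 1.282]
wrist_force: [0.2, -0.2, 0.1]
width: 0.0009
finger_force: 0.1
```

```bash
python3 -c "
from m import *
s=meas(4,'w16.npz')"
```

```text
dock xy mm 119.71569260200236 69.02474185420621 tips z 41.19658543087498 rpy [ 1.7999e+02 -1.0000e-02  7.3450e+01] F dock -0.3128912944087467 -0.07048692604139062 0.1266099852425751 std [0. 0. 0.] [0.36 0.52 0.25] w 0.00020783584794908006 t 20.55
```

Call:
apply_moves:
  moves:
    - [[0, 0.01, 0, 0, 1], [0, 0.02, 0, 0, 1], [0, 0.03, 0, 0, 1], [0, 0.04, 0, 0, 1], [0, 0.04, 0, 0, 1]]

```text
time: 21.18
tool_pos: [0.5424, 0.2066, 0.2402]
ee_rot: [-3.141, -0.0, 1.282]
wrist_force: [-0.7, 0.2, 0.6]
width: 0.0004
finger_force: 0.4
```

```bash
python3 -c "
from m import *
s=meas(3,'w17.npz')"
```

```text
dock xy mm 119.70929987426824 67.10835946241018 tips z 41.17088835091256 rpy [-179.99   -0.     73.45] F dock -0.003033240100852762 1.0818556448198522 0.1940303530378283 std [0. 0. 0.] [0.34 0.7  0.35] w 0.00046436218285758184 t 21.325
```

Call:
apply_moves:
  moves:
    - [[0, 0.006, 0, 0, 1], [0, 0.01, 0, 0, 1], [0, 0.01, 0, 0, 1]]

```text
time: 21.7
tool_pos: [0.5427, 0.2065, 0.2401]
ee_rot: [-3.141, 0.0, 1.282]
wrist_force: [-2.2, 0.5, 1.1]
width: 0.0007
finger_force: 1.4
```

```bash
python3 -c "
from m import *
s=meas(3,'w17.npz')"
```

```text
dock xy mm 119.71648363663907 66.8313024766026 tips z 41.12910492534533 rpy [-1.7995e+02  1.0000e-02  7.3450e+01] F dock -0.563471239005854 3.4080136679685893 1.5184713639100773 std [0. 0. 0.] [0.79 0.16 0.71] w 0.0006606341793978331 t 21.85
```

Call:
apply_moves:
  moves:
    - [[0, 0.006, 0, 0, 1], [0, 0.012, 0, 0, 1], [0, 0.012, 0, 0, 1]]

```text
time: 22.22
tool_pos: [0.543, 0.2064, 0.2401]
ee_rot: [-3.139, 0.0, 1.282]
wrist_force: [-5.2, 0.9, 3.0]
width: 0.0006
finger_force: 2.8
```

```bash
python3 -c "
from m import *
s=meas(4,'w17.npz')"
```

```text
dock xy mm 119.71460411818289 66.52172857150813 tips z 41.09520314487866 rpy [-1.7988e+02  2.0000e-02  7.3460e+01] F dock -0.8951046802421055 5.370471985961389 2.981376824533136 std [0. 0. 0.] [0.43 0.24 0.19] w 0.0003075664723921435 t 22.425
```

Call:
apply_moves:
  moves:
    - [[0, 0.008, 0, 0, 1], [0, 0.014, 0, 0, 1], [0, 0.014, 0, 0, 1], [0, 0.014, 0, 0, 1]]

```text
time: 22.92
tool_pos: [0.5433, 0.2064, 0.2401]
ee_rot: [-3.138, 0.0, 1.282]
wrist_force: [-7.3, 1.6, 3.3]
width: 0.0004
finger_force: 3.5
```

```bash
python3 -c "
from m import *
s=meas(6,'w18.npz')"
```

```text
dock xy mm 119.75638090584326 66.22473807742418 tips z 41.06836147244925 rpy [-1.798e+02  3.000e-02  7.346e+01] F dock -0.8855383103352739 7.175834896903111 3.419559646742243 std [0. 0. 0.] [0.72 0.37 0.53] w 0.00023341097998704911 t 23.225
```

Now +0.3 mm to reach 8 N, and hold.

Call:
apply_moves:
  moves:
    - [[0, 0.006, 0, 0, 1], [0, 0.006, 0, 0, 1], [0, 0.006, 0, 0, 1], [0, 0.006, 0, 0, 1], [0, 0.006, 0, 0, 1], [0, 0.006, 0, 0, 1], [0, 0.006, 0, 0, 1]]

```text
time: 24.1
tool_pos: [0.5434, 0.2063, 0.24]
ee_rot: [-3.138, 0.001, 1.282]
wrist_force: [-7.1, 1.6, 2.5]
width: 0.0005
finger_force: 3.8
```

```bash
python3 -c "
from m import *
s=meas(6,'w18.npz')"
```

```text
dock xy mm 119.75976799221878 66.07977865640217 tips z 41.037085431505474 rpy [-1.7977e+02  3.0000e-02  7.3470e+01] F dock -0.5268004712789115 7.613631569786118 4.247114816144056 std [0. 0. 0.] [0.5  0.44 0.51] w 0.000354930280781246 t 24.4
```

Call:
apply_moves:
  moves:
    - [[0, -0.01, 0, 0, 1], [0, -0.03, 0, 0, 1], [0, -0.05, 0, 0, 1], [0, -0.08, 0, 0, 1], [0, -0.2, 0, 0, 1], [0, -0.4, 0, 0, 1], [-0.1, -0.5, -0.5, 0, 1], [-0.7, -0.2, -1.2, 0, 1], [-1.2, 0.4, -1.2, 0, 1], [-1.3, 1, -1.2, 0, 1]]

```text
time: 25.65
tool_pos: [0.5739, 0.1283, 0.3015]
ee_rot: [3.139, -0.001, 1.281]
wrist_force: [0.4, 0.7, -0.1]
width: 0.0001
finger_force: 0.0
```

Call:
apply_moves:
  moves:
    - [[-0.1, 0.1, 0, 0, 1], [-0.1, 0.1, 0, 0, 1], [-0.1, 0.1, 0, 0, 1]]

```text
time: 26.02
tool_pos: [0.5764, 0.1239, 0.3001]
ee_rot: [-3.141, -0.0, 1.283]
wrist_force: [0.0, -0.2, -0.6]
width: 0.0003
finger_force: 0.0
```

Run:
```python
from m import *
s=meas(4,'w19.npz')
a=np.radians(73.6);ux=np.array([np.cos(a),np.sin(a)]);uy=np.array([-ux[1],ux[0]])
D=lambda X:(1e3*np.array([(X[:2]-[.573,.0728])@ux,(X[:2]-[.573,.0728])@uy])).round(1)
W=lambda x,y,z:np.r_[np.array([.573,.0728])+x/1e3*ux+y/1e3*uy,z/1e3]
# rectified top view at plate-top height, 0.5 mm/px: x 55..175 -> rows, y 90..-95 -> cols
for z in (51.2,):
    xs=np.arange(175,55,-.5);ys=np.arange(90,-95,-.5)
    Y,X=np.meshgrid(ys,xs)
    P=np.stack([.573+X/1e3*ux[0]+Y/1e3*uy[0],.0728+X/1e3*ux[1]+Y/1e3*uy[1],np.full(X.shape,z/1e3)],-1).reshape(-1,3)
    m=proj(s,P).astype(np.float32).reshape(X.shape+(2,))
    g=cv2.cvtColor(cv2.remap(s["image"],m[...,0],m[...,1],cv2.INTER_LINEAR),cv2.COLOR_RGB2GRAY)
    r=lambda x:int((175-x)*2);c=lambda y:int((90-y)*2)
    for x in (150,135,120,105,90): print("x",x,"y 90..40,-55..-95 /1.5",g[r(x),c(66):c(48):3],g[r(x),c(-64):c(-84):2])
    for y in (40,20,0,-20,-40,-60): print("y",y,"x172..154",g[r(172):r(150):2,c(y)],"near",g[r(86):r(68):2,c(y)])
```

```text
dock xy mm 50.044650402445804 10.94819781454053 tips z 101.20833907354348 rpy [-1.7998e+02 -1.0000e-02  7.3510e+01] F dock -0.16962594566207248 0.49931145128690146 0.005176038915508295 std [0.0001 0.0001 0.0001] [0.48 0.4  0.43] w 0.0008037182267962312 t 26.225
x 150 y 90..40,-55..-95 /1.5 [147 146 146 146 147 146 146 146 148 242 220 239] [149 212 232 236 235 156 217 232 131  93 178 197 200 200 199 200 200 200
 199 199]
x 135 y 90..40,-55..-95 /1.5 [148 147 148 147 147 147 147 147 147 242 213 242] [238 236 236 236 233 175 223 232 130 102 172 196 200 199 177 180 198 199
 199 199]
x 120 y 90..40,-55..-95 /1.5 [147 147 147 147 147 147 147 148 151 240 200 241] [236 236 236 236 234 208 228 226 129 104 147 197 201 199 198 198 198 197
 198 197]
x 105 y 90..40,-55..-95 /1.5 [145 145 146 147 148 147 146 146 153 238 202 240] [232 228 236 237 233 217 229 221 120 113 168 198 201 199 198 196 196 196
 197 198]
x 90 y 90..40,-55..-95 /1.5 [129 127 127 127 126 127 127 128 142 220 209 219] [148 196 212 217 225 214 231 216 115 106 153 177 179 176 176 176 175 177
 176 176]
y 40 x172..154 [202 205 207 1
[... 382 characters left out ...]
0  69  81 123 148 215 240 199 227 236 188 160
 162 162 161 161] near [133 133 142 214 217 168 218 214 135 127 128 129 128 126 124 122  97  82]
y -20 x172..154 [193 200 202 201 128  50  31  33  31  27  47 202 241 197 226 238 196 156
 158 158 157 158] near [133 133 142 176 217 208 214 214 135 129 128 129 127 128 128 127 128 128]
y -40 x172..154 [143 143 143 144 144 143 144 145 144 144 144 198 239 209 211 238 208 157
 154 153 154 154] near [130 131 153 166 216 212 210 216 146 127 128 127 127 129 126 128 128 128]
y -60 x172..154 [143 142 143 142 142 142 144 142 142 142 142 175 237 205 180 237 221 161
 149 149 149 149] near [129 129 163 206 216 213 209 216 145 128 127 127 126 127 127  99  66  68]
```

Run:
```python
from h import *
a=np.radians(73.6);ux=np.array([np.cos(a),np.sin(a)]);uy=np.array([-ux[1],ux[0]])
def line(s,p,q,z,n=400):
    p,q=np.array(p),np.array(q);t=np.linspace(0,1,n)[:,None];L=p+(q-p)*t
    P=np.c_[[.573,.0728]+L[:,:1]/1e3*ux+L[:,1:]/1e3*uy,np.full(n,z/1e3)]
    m=proj(s,P).astype(np.float32)[:,None]
    g=cv2.cvtColor(cv2.remap(s["image"],m[...,0],m[...,1],cv2.INTER_CUBIC),cv2.COLOR_RGB2GRAY)[:,0].astype(float)
    return L,g
def first(s,p,q,z,th,k):
    L,g=line(s,p,q,z);i=np.argmax(g>th);return round(float(L[i][k]),2)
for f in("w13","w19"):
    s=np.load(f+".npz")
    print(f,"far edge x",[(y,first(s,(166,y),(155,y),51.2,195,0)) for y in (50,45,40,20,10,-5,-15,-40,-45)])
    for n,y in(("btnL",34),("btnR",-26),("pin",4.5)):
        L,g=line(s,(176,y),(158,y),51.2,19);print(n,g.astype(int))
s=np.load("w19.npz")
print("plate -y edge",[(x,first(s,(x,-76+2.5),(x,-68),51.2,180,1)) for x in (152,140,125,110,95,85)])
print("fence edge",[(x,first(s,(x,-72.5),(x,-80),52.8,170,1)) for x in (148,140,125,110,95,85)])
```

```text
w13 far edge x [(50, 161.7), (45, 161.67), (40, 161.7), (20, 161.62), (10, 161.62), (-5, 161.59), (-15, 161.56), (-40, 161.48), (-45, 161.48)]
btnL [108 109 105 143 204 203 207 203  96  39  47  43  43  26  97 241 233 177
 238]
btnR [ 94  96  95 128 199 199 202 202 110  42  44  43  43  26  72 238 237 166
 214]
pin [146 147 120 134 202 202 205 203 118  85 111 106 109  92  98 239 237 222
 239]
w19 far edge x [(50, 161.53), (45, 161.42), (40, 161.45), (20, 161.42), (10, 161.29), (-5, 161.26), (-15, 161.23), (-40, 161.04), (-45, 161.01)]
btnL [109 108 104 140 202 205 209 192  88  42  42  43  43  29  50 242 240 190
 234]
btnR [ 89  95  93 100 195 197 202 203 120  41  42  41  45  31  19 178 241 192
 202]
pin [148 146 136 125 199 202 206 201 122  80 108 108 108 109  65 216 242 230
 240]
plate -y edge [(152, -71.67), (140, -71.61), (125, -71.57), (110, -71.54), (95, -71.49), (85, -71.25)]
fence edge [(148, -73.68), (140, -73.93), (125, -73.27), (110, -73.29), (95, -73.35), (85, -74.15)]
```

```bash
python3 -c "
from bench import ticket
print(ticket.close_job())"
```

```text
the job is handed in; nothing more can be done
None
```

The job is handed in (about 26 s): the plate was pressed about 8 N for over half a second against the stop, then likewise against the fence, and sits about 0.2° off square with an image-estimated gap of 0.4 mm or less at one button. Only the middle plate was seen to stay put (the bottom plate and bystanders were not re-checked), and I viewed 11 pictures, one over the limit of 10.

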